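# Level and lock the casting table, then load the dishes

### The job

Set up the film-casting table: first turn its two wing knobs until the plate sits level both ways, then lock it by pressing the long bar in front of it fully home, gently and at its middle so that both ends go down together. Only then stand every covered dish upright side by side on the plate, inside its rim, and leave everything else on the bench where it is.

Things in the scene. Friction and masses are not known exactly. Their poses are not given: they have to be found in the camera images.
- plate_top (a point): Centre of the upper face of the tilting aluminium plate, 250 mm (its y) x 170 mm (its x), with an 8 mm high rim, 240 x 160 mm inside. Level, this face is 62 mm above the bench. z is the plate's normal; its -x side is the front, towards the robot. It stands on a flat steel base (410 x 270 mm, 12 mm thick) whose place and yaw (up to 0.2 rad) vary.
- side_tilt (a joint): Sideways tilt of the plate, rad, 0 = level; positive: left (+y) edge high. Driven only by the left knob: +0.04 rad per rad of clockwise turn (seen from above). Stays where it is left.
- fore_tilt (a joint): Front-to-back tilt of the plate, rad, 0 = level; positive: front edge (towards the robot) high. Driven only by the right knob: +0.04 rad per rad of clockwise turn (seen from above). Stays where it is left.
- side_knob_grip (a point): Left wing knob, 168 mm to the +y side of the plate's centre: upright black wing 56 mm long (its x), 14 mm wide (its y), 28 mm high, on a disc 40 mm wide; turns about the vertical with 0.08 N m friction, 3.6 rad at most either way from level. This point is on the axis, 72 mm above the bench, 12 mm below the wing's top. It rides on the frame that tips front to back.
- fore_knob_grip (a point): Right wing knob, 168 mm to the -y side of the plate's centre, otherwise the same as the left one but on the fixed base.
- lock_bar_mid (a point): Middle of the upper face of the lock bar: steel bar 220 mm long (its y), 28 mm wide (x), 12 mm thick, 137 mm in front of the plate's centre, upper face 70 mm above the bench when out. It sinks 14 mm straight down against about 5 N and stays where it is left; pressed off its middle it see-saws (springy, 6 N m per rad) and levels itself when let go.
- lock_slide (a joint): How far the lock bar's middle is pressed in, m: 0 out, 0.014 fully home.
- lock_bar (a joint): See-saw tilt of the lock bar, rad: 0 both ends equally deep, positive when its +y end is higher.
- dish1_mid (a point): Covered steel casting dish, 57 mm tall over all: body 60 mm in diameter, lid 64 mm in diameter (its top 35 mm up), on it a fixed black knob 20 mm in diameter and 22 mm tall, by which it is lifted. 0.22 kg, lid does not come off. This point is on its axis, 28.5 mm above its underside; z up. Three to five dishes are present, the others are None.
- dish2_mid (a point): Covered steel casting dish, 57 mm tall over all: body 60 mm in diameter, lid 64 mm in diameter (its top 35 mm up), on it a fixed black knob 20 mm in diameter and 22 mm tall, by which it is lifted. 0.22 kg, lid does not come off. This point is on its axis, 28.5 mm above its underside; z up. Three to five dishes are present, the others are None.
- dish3_mid (a point): Covered steel casting dish, 57 mm tall over all: body 60 mm in diameter, lid 64 mm in diameter (its top 35 mm up), on it a fixed black knob 20 mm in diameter and 22 mm tall, by which it is lifted. 0.22 kg, lid does not come off. This point is on its axis, 28.5 mm above its underside; z up. Three to five dishes are present, the others are None.
- dish4_mid (a point): Covered steel casting dish, 57 mm tall over all: body 60 mm in diameter, lid 64 mm in diameter (its top 35 mm up), on it a fixed black knob 20 mm in diameter and 22 mm tall, by which it is lifted. 0.22 kg, lid does not come off. This point is on its axis, 28.5 mm above its underside; z up. Three to five dishes are present, the others are None.
- dish5_mid (a point): Covered steel casting dish, 57 mm tall over all: body 60 mm in diameter, lid 64 mm in diameter (its top 35 mm up), on it a fixed black knob 20 mm in diameter and 22 mm tall, by which it is lifted. 0.22 kg, lid does not come off. This point is on its axis, 28.5 mm above its underside; z up. Three to five dishes are present, the others are None.
- beaker: glass beaker, 64 mm wide, 60 mm tall, standing among the dishes; not part of the job, leave it be. Origin at the centre of its underside.
- mortar: white ceramic bowl, 96 mm wide, 55 mm tall; not part of the job, leave it be. Origin at the centre of its underside.
- spatula: spatula lying flat, 190 mm long; not part of the job, leave it be. Origin at the centre of its underside.
Things that resemble listed ones, but are neither listed nor needed, are in the scene too. What is shaped like the part that bears dish5_mid but blue, brown or turquoise is not meant.

How it is judged:
On the way, in this order (a step that is already met when the one before it is completed fails the run):
1. the plate is level both ways (angle between plate_top's own z axis and vertical below 0.022 rad), for 0.2 s.
2. the lock bar is pressed home, both ends evenly, with the plate level (value of joint lock_slide above 0.01 m and value of joint lock_bar between -0.03 and 0.03 rad and angle between plate_top's own z axis and vertical below 0.022 rad), for 0.2 s.
3. all dishes stand on the plate (x of dish1_mid in the frame of plate_top between -0.054 and 0.054 m and y of dish1_mid in the frame of plate_top between -0.094 and 0.094 m and z of dish1_mid in the frame of plate_top between 0.022 and 0.034 m and angle between each of dish1_mid, dish2_mid, dish3_mid, dish4_mid, dish5_mid's own z axis and vertical below 0.08 rad and x of dish2_mid in the frame of plate_top between -0.054 and 0.054 m and y of dish2_mid in the frame of plate_top between -0.094 and 0.094 m and z of dish2_mid in the frame of plate_top between 0.022 and 0.034 m and x of dish3_mid in the frame of plate_top between -0.054 and 0.054 m and y of dish3_mid in the frame of plate_top between -0.094 and 0.094 m and z of dish3_mid in the frame of plate_top between 0.022 and 0.034 m and x of dish4_mid in the frame of plate_top between -0.054 and 0.054 m and y of dish4_mid in the frame of plate_top between -0.094 and 0.094 m and z of dish4_mid in the frame of plate_top between 0.022 and 0.034 m and x of dish5_mid in the frame of plate_top between -0.054 and 0.054 m and y of dish5_mid in the frame of plate_top between -0.094 and 0.094 m and z of dish5_mid in the frame of plate_top between 0.022 and 0.034 m), for 0.2 s.
At the end, for the whole second after the job is handed in: The plate is level within 0.022 rad, the lock bar at least 10 mm in (of 14) with its see-saw tilt under 0.03 rad, and every dish present stands upright (within 0.08 rad) and at rest flat on the plate inside its rim (all of step 2 and all of step 3 and linear speed of each of dish1, dish2, dish3, dish4, dish5 below 0.02 m/s); the robot touches nothing.
It fails at once if the lock bar is pressed unevenly: it see-saws by more than 0.05 rad (ends 11 mm apart) (value of joint lock_bar above 0.05 rad or value of joint lock_bar below -0.05 rad).
It fails at once if a bystander is moved by more than 4 cm (distance of any of beaker, mortar, spatula from where it was at the start of the episode above 0.04 m).
Of dish1, dish2, dish3, dish4, dish5 only 3 to 5 are there at a start; the rules pass over those that are not, and their reading is None.
At some moment in a run one of dish1, dish2, dish3, dish4, dish5 may be knocked a few centimetres aside while the robot is not near it.
It also fails if it takes over 210 s, if anything falls off the work surface, if the arm or the gripper's body presses on something with over 40 N, if the wrist force passes 120 N, or if a joint passes its speed limit or range.

### The arm

A 7-joint arm with a two-finger parallel gripper is mounted at the origin on the work surface. World frame = base frame: x ahead of the robot, y to its left, z up, the work surface at z = 0. Lengths are in m, angles in rad, forces in N, time in s.
With the tool pointing down it reaches from about 0.375 to 0.925 m from the base axis. Payload 3.1 kg.
Tool frame: the origin (TCP) lies midway between the tips of the shut fingers; the grasp point (between the pads) lies 19 mm behind it; z points along the fingers, y is the line along which they close (so a half turn about z gives the same grasp; the last joint's range is limited). The gripper opens to 85 mm and grips with 20 to 120 N. Pads are 22 mm wide; open, the fingers measure 114 mm over their backs; the gripper's body (76 mm by 85 mm) begins 54 mm behind the grasp point. The pads swing forward as they close: fully open they stand 13 mm farther back than shut.
Start: joints at [-1.343, 0.383, 0.044, 1.598, -0.018, 1.161, -0.05], TCP at [0.208, 0.616, 0.231] pointing down, gripper open.
Joint ranges: [-2.61, 2.61], [-0.41, 2.15], [-1.48, 1.57], [0, 2.5], [-1.57, 4.71], [0.05, 1.97], [-2.85, 2.85]. Speed limits (rad/s): [2.79, 2.79, 3.14, 3.14, 3.14, 3.14, 3.14].

### API

Orientations are given as [roll, pitch, yaw] about the fixed x, y, z axes, in that order (R = Rz(yaw) Ry(pitch) Rx(roll)).
In Python, from plant import get_obs, get_image, finish_job gives the robot as it stands. The module is installed in compiled form; this text tells all that it offers.
- The arm moves only by the shell command python3 -m pendant 'ROWS' [FORCE]. ROWS is JSON, one flat list of numbers, 7 for each row, row after row: the shift along the tool's x, y, z normalised to -1 to 1, where 1 is 0.3 m, then the turn, a rotation vector about the tool's x, y, z normalised to -1 to 1, where 1 is 30 degrees, then the closure, from 0 (fully open) to 1 (shut). In form: [x, y, z, wx, wy, wz, fingers, x, y, z, wx, wy, wz, fingers, ...]. A call has 1 to 20 rows; each row is the pose to reach, as a shift and turn from the pose commanded when the call began, along the tool's axes at that moment; what a row does not reach only later rows make up. A row lasts 1/12 s, in which the tool goes at most 41.7 mm and 7.16 degrees, less where a joint would pass 70% of its speed; a pose out of reach is approached as far as the arm can. A call with a number of a shift or a turn outside -1 to 1 is refused whole. A call with a gripper value outside its range is refused whole. The fingers move at their own pace and stop on an object; FORCE is the grip in N (left out, the last holds). Time passes only in rows, so rows that repeat a pose let the fingers close. It gives the time, the measured TCP pose, the force, the opening and the grip force at its end, in the units of the state.
- get_obs(): the state, without advancing time (a new reading comes with each control period).
- get_image(name): name is "side" or "top" or "wrist"; returns a dict with "pixels" (480x640x3 uint8, red, green, blue), "fx", "fy", "cx", "cy" (pixels), "dist" ([k1, k2, p1, p2, k3] as OpenCV has them; the pictures are not rectified), "T" (4x4, takes a point from camera to world coordinates). Camera axes: x right, y up, looking along -z (the intrinsics and any distortion apply to the point x, -y, -z); pixel columns grow to the right and rows downward; lengths in m; the calibration is good to about 2 mm. A picture is of the moment at which its call begins. There is no depth.
- finish_job(): hands the job in; it is judged then, once.
The state is a dict: "time_s": time; "joints": joint angles; "joint_vel": joint speeds; "joint_torque": joint torques, N m; "tool_pos": TCP position; "ee_rot": TCP orientation; "ft_force": force on the tool from outside, world axes, zero at the start; "ft_torque": the same for the moment, N m; "grip_width": opening from 0.0 (shut) to 1.0 (fully open); "grip_force": force on a finger pad.
Only numpy, scipy, OpenCV 4.12 (cv2) and the standard library are available. Lean on these libraries where they do the work, as an engineer would, in place of code of your own. Each camera call takes 0.05 s, during which the arm holds its last target. There are 200 camera calls.

## Working session

There is one attempt and no reset: what is moved stays moved. The work goes in short steps, Python scripts to look and compute and a shell command to move; the robot and the scene stay as the last step left them, time stands still between calls to the robot, and variables do not carry over. Pictures are saved under pics/ and viewed, at most 14 in all, crops included, and the job is handed in when it is done.

```bash
mkdir -p pics
cat > h.py <<'E'
import numpy as np, cv2
from plant import get_obs, get_image, finish_job
from scipy.spatial.transform import Rotation as R
def snap(cam,name):
    d=get_image(cam); cv2.imwrite('pics/'+name,d['pixels'][:,:,::-1]); np.savez('pics/'+name+'.npz',**{k:np.array(v) for k,v in d.items()}); return d
def load(name): return dict(np.load('pics/'+name+'.npz'))
def K(d): return np.array([[d['fx'],0,d['cx']],[0,d['fy'],d['cy']],[0,0,1]],float)
def px2w(d,uv,z):
    n=cv2.undistortPoints(np.array(uv,float).reshape(-1,1,2),K(d),np.array(d['dist'],float)).reshape(-1,2)
    T=np.array(d['T']); r=np.c_[n[:,0],-n[:,1],-np.ones(len(n))]@T[:3,:3].T
    o=T[:3,3]; s=(np.broadcast_to(z,len(n))-o[2])/r[:,2]; return o+r*s[:,None]
def w2px(d,P):
    T=np.array(d['T']); c=(np.array(P,float).reshape(-1,3)-T[:3,3])@T[:3,:3]
    c=c*[1,-1,-1]; return cv2.projectPoints(c,np.zeros(3),np.zeros(3),K(d),np.array(d['dist'],float))[0].reshape(-1,2)
def pose():
    o=get_obs(); return np.array(o['tool_pos']), R.from_euler('xyz',o['ee_rot']), o
def togo(p,yaw=None):
    """shift & turn (normalised) to reach p with tool down and yaw"""
    t,r,o=pose(); s=r.inv().apply(np.array(p)-t)/0.3
    print('shift',s.round(3))
    if yaw is not None:
        best=min((( r.inv()*R.from_euler('xyz',[np.pi,0,yaw+k*np.pi])).as_rotvec() for k in (0,1)),key=np.linalg.norm)
        print('turn',(best/np.radians(30)).round(3))
E
python3 - <<'E'
from h import *
for c in('top','side'):
    d=snap(c,c+'0.png'); print(c,np.round(d['T'],3).tolist(),d['fx'],d['dist'])
o=get_obs(); print(o['tool_pos'],o['ee_rot'],o['ft_force'],o['grip_width'])
E
```

```text
top [[0.017, 0.996, -0.085, 0.39], [-1.0, 0.018, 0.013, 0.011], [0.015, 0.085, 0.996, 1.35], [0.0, 0.0, 0.0, 1.0]] 509.0619556647403 [-0.09968599  0.          0.          0.          0.        ]
side [[0.83, 0.373, -0.415, 0.063], [-0.558, 0.546, -0.625, -0.702], [-0.007, 0.75, 0.661, 0.816], [0.0, 0.0, 0.0, 1.0]] 472.75298653431594 [-0.02656228  0.          0.          0.          0.        ]
[0.20778678 0.61499145 0.23002062] [-3.13922001e+00  1.40840856e-04  2.81587608e+00] [-0.13380302 -0.33245011 -0.13085447] 0.9999609567541876
```

View pics/top0.png

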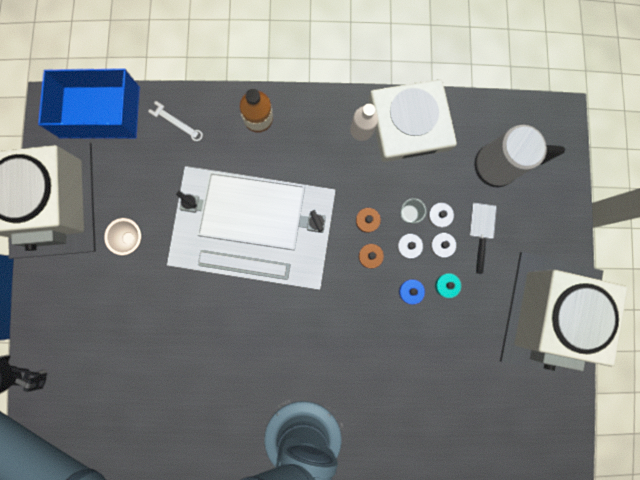

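View pics/side0.png

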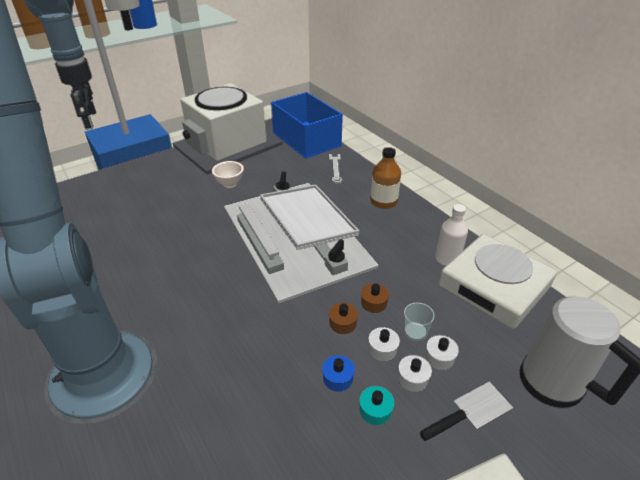

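Top view: the plate is around (252,211), knobs at (188,201) and (317,221), bar at about (244,264). The three pale dishes are at (441,214), (410,245) and (444,244), and the beaker is at (413,210).

Run:
```python
from h import *
a=cv2.imread('pics/top0.png')[155:300,155:345]; b=cv2.resize(a,None,fx=4,fy=4,interpolation=cv2.INTER_CUBIC); cv2.imwrite('pics/c1.png',b)
d=load('top0.png')
P=px2w(d,[(185,167),(335,189),(321,289),(167,265)],.012);print(P.round(3))
print(px2w(d,[(441,214),(410,245),(444,244)],.057).round(3))
```

```text
[[ 0.713  0.328  0.012]
 [ 0.66  -0.076  0.012]
 [ 0.394 -0.042  0.012]
 [ 0.449  0.365  0.012]]
[[ 0.592 -0.349  0.057]
 [ 0.51  -0.268  0.057]
 [ 0.514 -0.356  0.057]]
```

View pics/c1.png

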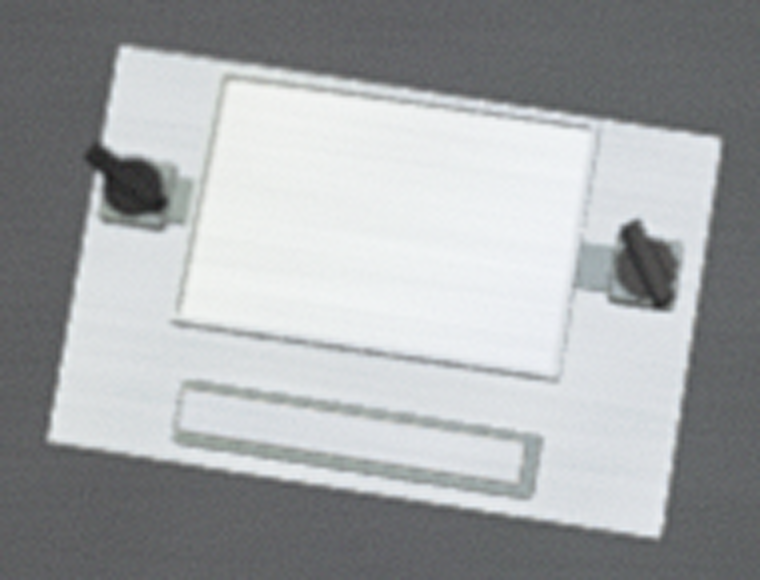

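The crop shows the left wing running (97,155)-(162,205) and the right wing (630,226)-(662,300). Plate corners are (225,76), (598,128), (556,380) and (178,322). Next I'll zoom the side view to get the tilt.

Run:
```python
from h import *
a=cv2.imread('pics/side0.png')[160:300,220:380]; b=cv2.resize(a,None,fx=4.2,fy=4.2,interpolation=cv2.INTER_CUBIC); cv2.imwrite('pics/c2.png',b)
d=load('top0.png')
print(px2w(d,np.array([(97,155),(162,205),(630,226),(662,300)])/4+155,.084).round(3))
```

```text
[[ 0.627  0.322  0.084]
 [ 0.595  0.28   0.084]
 [ 0.587 -0.015  0.084]
 [ 0.541 -0.036  0.084]]
```

View pics/c2.png

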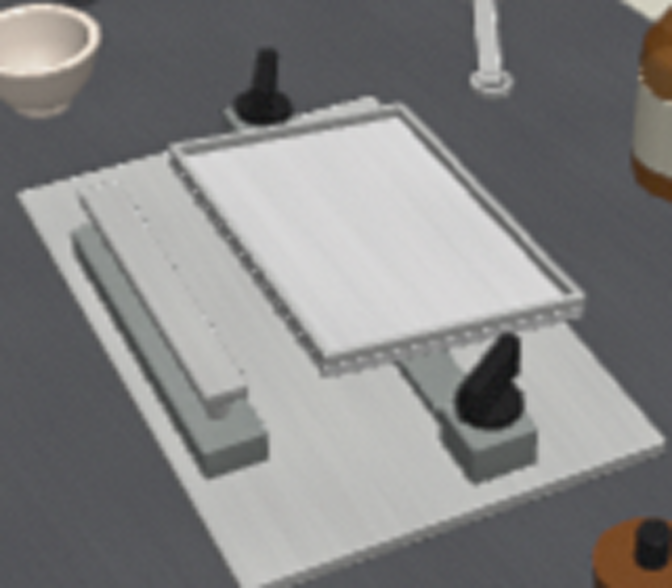

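```bash
cat > fit.py <<'E'
from h import *
from scipy.optimize import least_squares
C=np.array([[-.085,.125,.008],[.085,.125,.008],[.085,-.125,.008],[-.085,-.125,.008]])
def fit(obs,x0=(.575,.14,.062,-.13,0,0)):
    """obs list of (d, Nx2 px, local pts)"""
    def pts(x,L): return R.from_euler('ZYX',[x[3],x[4],x[5]]).apply(L)+x[:3]
    f=lambda x: np.concatenate([(w2px(d,pts(x,L))-p).ravel() for d,p,L in obs]+[[(x[2]-.062)*500]])
    r=least_squares(f,x0); x=r.x
    print('xyz',x[:3].round(4),'yaw %.3f fore %.3f side %.3f'%(x[3],x[4],x[5]),'res',r.fun.round(1)); return x
E
python3 - <<'E'
from fit import *
t=load('top0.png'); s=load('side0.png')
pt=np.array([(178,322),(225,76),(598,128),(556,380)])/4+155
ps=np.array([(172,149),(402,106),(583,295),(323,361)])/4.2+[220,160]
fit([(t,pt,C),(s,ps,C)])
fit([(s,ps,C)])
bt=np.array([(185,167),(335,189),(321,289),(167,265)])
E
```

```text
xyz [0.5885 0.1373 0.061 ] yaw -0.144 fore 0.095 side -0.060 res [-1.5  0.  -0.2 -1.8  1.6 -1.2  1.2  0.4 -1.6  0.5 -0.6  0.3 -0.1  0.4
 -0.5 -0.6 -0.5]
xyz [0.5901 0.1363 0.0617] yaw -0.150 fore 0.083 side -0.056 res [-0.7  0.2  0.5 -0.3  0.4  0.3 -0.2 -0.3 -0.2]
```

```bash
cat >> h.py <<'E'
def plan(p,yaw):
    """equal steps to tool-down pose p,yaw (yaw taken literally, nearest 2pi unless given far)"""
    t,r,o=pose(); y0=o['ee_rot'][2]; dy=yaw-y0
    n=int(max(1,np.ceil(abs(dy)/np.radians(29.9)),np.ceil(np.linalg.norm(np.array(p)-t)/.295)))
    print('from',t.round(4),'yaw %.3f'%y0,'n',n)
    for k in range(n):
        a=t+(np.array(p)-t)*k/n; b=t+(np.array(p)-t)*(k+1)/n
        ra=r if k==0 else R.from_euler('xyz',[np.pi,0,y0+dy*k/n]); rb=R.from_euler('xyz',[np.pi,0,y0+dy*(k+1)/n])
        print((ra.inv().apply(b-a)/.3).round(3).tolist(),((ra.inv()*rb).as_rotvec()/np.radians(30)).round(3).tolist())
E
python3 - <<'E'
from h import *
plan([.564,-.0255,.20],.43)
E
```

```text
from [0.2078 0.615  0.23  ] yaw 2.816 n 5
[-0.362, -0.329, 0.021] [-0.004, 0.001, 0.911]
[-0.472, -0.126, 0.02] [0.0, -0.0, 0.911]
[-0.477, 0.105, 0.02] [0.0, -0.0, 0.911]
[-0.376, 0.313, 0.02] [0.0, -0.0, 0.911]
[-0.19, 0.45, 0.02] [0.0, -0.0, 0.911]
```

```bash
python3 -m pendant '[-0.362,-0.329,0.021,-0.004,0.001,0.911,0.5,-0.362,-0.329,0.021,-0.004,0.001,0.911,0.5,-0.362,-0.329,0.021,-0.004,0.001,0.911,0.5,-0.362,-0.329,0.021,-0.004,0.001,0.911,0.5,-0.362,-0.329,0.021,-0.004,0.001,0.911,0.5]'
python3 -m pendant '[-0.472,-0.126,0.02,0,0,0.911,0.5,-0.472,-0.126,0.02,0,0,0.911,0.5,-0.472,-0.126,0.02,0,0,0.911,0.5,-0.472,-0.126,0.02,0,0,0.911,0.5,-0.472,-0.126,0.02,0,0,0.911,0.5]'
python3 -m pendant '[-0.477,0.105,0.02,0,0,0.911,0.5,-0.477,0.105,0.02,0,0,0.911,0.5,-0.477,0.105,0.02,0,0,0.911,0.5,-0.477,0.105,0.02,0,0,0.911,0.5,-0.477,0.105,0.02,0,0,0.911,0.5]'
python3 -m pendant '[-0.376,0.313,0.02,0,0,0.911,0.5,-0.376,0.313,0.02,0,0,0.911,0.5,-0.376,0.313,0.02,0,0,0.911,0.5,-0.376,0.313,0.02,0,0,0.911,0.5,-0.376,0.313,0.02,0,0,0.911,0.5]'
python3 -m pendant '[-0.19,0.45,0.02,0,0,0.911,0.5,-0.19,0.45,0.02,0,0,0.911,0.5,-0.19,0.45,0.02,0,0,0.911,0.5,-0.19,0.45,0.02,0,0,0.911,0.5,-0.19,0.45,0.02,0,0,0.911,0.5,-0.19,0.45,0.02,0,0,0.911,0.5]'
python3 - <<'E'
from h import *
o=get_obs();print(np.round(o['joints'],2)); snap('wrist','w1.png')
plan([.564,-.0255,.061],.43)
E
```

```text
time_s: 0.52
tool_pos: [0.2844, 0.4804, 0.2239]
ee_rot: [-3.141, 0.004, 2.325]
ft_force: [0.7, -0.7, -0.1]
grip_width: 0.501
grip_force: 0.0
time_s: 0.93
tool_pos: [0.3538, 0.3534, 0.2181]
ee_rot: [3.141, 0.001, 1.85]
ft_force: [0.8, -1.0, -0.6]
grip_width: 0.502
grip_force: 0.0
time_s: 1.35
tool_pos: [0.4243, 0.2264, 0.2124]
ee_rot: [3.14, -0.0, 1.375]
ft_force: [-1.0, -0.2, 0.2]
grip_width: 0.5
grip_force: 0.0
time_s: 1.77
tool_pos: [0.4956, 0.0987, 0.2066]
ee_rot: [3.139, -0.001, 0.899]
ft_force: [0.0, -0.5, 0.0]
grip_width: 0.502
grip_force: 0.0
time_s: 2.27
tool_pos: [0.565, -0.0238, 0.1996]
ee_rot: [-3.14, -0.001, 0.433]
ft_force: [-0.2, 0.8, 0.3]
grip_width: 0.505
grip_force: 0.0
[-0.66  0.31  0.74  1.86 -0.24  1.06 -0.95]
from [ 0.5645 -0.0221  0.1994] yaw 0.436 n 1
[-0.007, 0.011, 0.461] [-0.006, -0.001, 0.011]
```

View pics/w1.png

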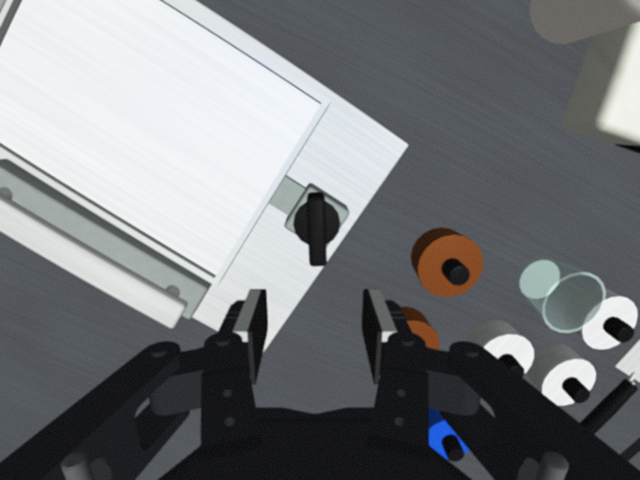

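The wrist view shows the right wing's top at about (318,195)-(318,265), aligned with the tool's x axis.

Run:
```python
from h import *
d=load('w1.png'); P=px2w(d,[(317,195),(318,264)],.084); print(P.round(4), P.mean(0))
w=P[0]-P[1]; yaw=np.arctan2(w[1],w[0]); print(yaw)
c=P.mean(0); plan([c[0],c[1],.061],yaw)
```

```text
[[ 0.5918 -0.0126  0.084 ]
 [ 0.5425 -0.0364  0.084 ]] [ 0.56717453 -0.0245194   0.084     ]
0.4490372339575574
from [ 0.5645 -0.0221  0.1994] yaw 0.436 n 1
[0.004, 0.013, 0.461] [-0.006, -0.001, -0.025]
```

```bash
python3 -m pendant '[0.004,0.013,0.2,-0.006,0,-0.025,0.5,0.004,0.013,0.3,-0.006,0,-0.025,0.5,0.004,0.013,0.4,-0.006,0,-0.025,0.5,0.004,0.013,0.46,-0.006,0,-0.025,0.5,0.004,0.013,0.46,-0.006,0,-0.025,0.5,0.004,0.013,0.46,-0.006,0,-0.025,1,0.004,0.013,0.46,-0.006,0,-0.025,1,0.004,0.013,0.46,-0.006,0,-0.025,1,0.004,0.013,0.46,-0.006,0,-0.025,1,0.004,0.013,0.46,-0.006,0,-0.025,1,0.004,0.013,0.46,-0.006,0,-0.025,1]' 40
python3 -m pendant '[0,0,0,0,0,-0.2,1,0,0,0,0,0,-0.4,1,0,0,0,0,0,-0.6,1,0,0,0,0,0,-0.8,1,0,0,0,0,0,-1,1,0,0,0,0,0,-1,1]'
python3 -c "
from h import *
o=get_obs();print(np.round(o['joints'],2),o['ft_torque'])"
```

```text
time_s: 3.23
tool_pos: [0.5683, -0.0244, 0.0639]
ee_rot: [-3.14, -0.005, 0.446]
ft_force: [-2.6, 5.3, 4.3]
grip_width: 0.15
grip_force: 42.1
time_s: 3.73
tool_pos: [0.5673, -0.0232, 0.0639]
ee_rot: [-3.14, -0.005, 0.974]
ft_force: [-3.9, 6.9, 5.7]
grip_width: 0.147
grip_force: 42.4
[-0.45  0.48  0.51  1.94 -0.33  0.8  -0.35] [1.42066314 0.84630542 0.07093479]
```

```bash
for i in 1; do python3 -m pendant '[0,0,0,0,0,-0.2,1,0,0,0,0,0,-0.4,1,0,0,0,0,0,-0.6,1,0,0,0,0,0,-0.8,1,0,0,0,0,0,-1,1,0,0,0,0,0,-1,1]'; done
python3 -m pendant '[0,0,0,0,0,-0.2,1,0,0,0,0,0,-0.4,1,0,0,0,0,0,-0.6,1,0,0,0,0,0,-0.8,1,0,0,0,0,0,-1,1,0,0,0,0,0,-1,1]'
python3 -m pendant '[0,0,0,0,0,-0.2,1,0,0,0,0,0,-0.4,1,0,0,0,0,0,-0.6,1,0,0,0,0,0,-0.8,1,0,0,0,0,0,-1,1,0,0,0,0,0,-1,1]'
python3 -m pendant '[0,0,0,0,0,-0.2,1,0,0,0,0,0,-0.4,1,0,0,0,0,0,-0.6,1,0,0,0,0,0,-0.86,1,0,0,0,0,0,-0.86,1,0,0,0,0,0,-0.86,1]'
python3 -c "
from h import *
o=get_obs();print(np.round(o['joints'],2),o['ft_torque'])"
```

```text
time_s: 4.23
tool_pos: [0.566, -0.0227, 0.0638]
ee_rot: [-3.14, -0.006, 1.497]
ft_force: [-7.0, 7.9, 8.5]
grip_width: 0.151
grip_force: 42.8
time_s: 4.73
tool_pos: [0.5645, -0.023, 0.0638]
ee_rot: [-3.14, -0.007, 2.02]
ft_force: [-9.4, 7.4, 11.0]
grip_width: 0.153
grip_force: 43.2
time_s: 5.23
tool_pos: [0.5634, -0.0239, 0.0638]
ee_rot: [-3.141, -0.008, 2.543]
ft_force: [-12.2, 6.3, 14.2]
grip_width: 0.149
grip_force: 43.5
time_s: 5.73
tool_pos: [0.5628, -0.0251, 0.0638]
ee_rot: [3.14, -0.008, 2.99]
ft_force: [-12.4, 5.7, 14.2]
grip_width: 0.152
grip_force: 43.6
[-0.08  0.43  0.06  1.93 -0.04  0.79  1.42] [1.25306282 2.61935705 0.08852794]
```

```bash
python3 -m pendant '[0,0,0,0,0,0,0.5,0,0,0,0,0,0,0.5,0,0,0,0,0,0,0.5,0,0,0,0,0,0,0.5,0,0,-0.1,0,0,0,0.5,0,0,-0.3,0,0,0,0.5,0,0,-0.45,0,0,0,0.5,0,0,-0.45,0,0,0,0.5]'
python3 - <<'E'
from h import *
plan([.595,.29,.20],4.06)
E
```

```text
time_s: 6.4
tool_pos: [0.5703, -0.0283, 0.2026]
ee_rot: [3.141, 0.011, 2.987]
ft_force: [1.2, -0.2, 1.3]
grip_width: 0.499
grip_force: 0.0
from [ 0.5703 -0.0283  0.2026] yaw 2.987 n 3
[0.027, 0.354, 0.003] [-0.003, 0.02, -0.683]
[-0.098, 0.341, 0.003] [0.0, 0.0, -0.683]
[-0.211, 0.285, 0.003] [0.0, 0.0, -0.683]
```

```bash
python3 -m pendant '[0.027,0.354,0,-0.003,0.02,-0.683,0.5,0.027,0.354,0,-0.003,0.02,-0.683,0.5,0.027,0.354,0,-0.003,0.02,-0.683,0.5,0.027,0.354,0,-0.003,0.02,-0.683,0.5]'
python3 -m pendant '[-0.098,0.341,0,0,0,-0.683,0.5,-0.098,0.341,0,0,0,-0.683,0.5,-0.098,0.341,0,0,0,-0.683,0.5,-0.098,0.341,0,0,0,-0.683,0.5]'
python3 -m pendant '[-0.211,0.285,0,0,0,-0.683,0.5,-0.211,0.285,0,0,0,-0.683,0.5,-0.211,0.285,0,0,0,-0.683,0.5,-0.211,0.285,0,0,0,-0.683,0.5,-0.211,0.285,0,0,0,-0.683,0.5]'
python3 - <<'E'
from h import *
snap('wrist','w2.png'); o=get_obs(); print(np.round(o['joints'],2))
E
```

```text
time_s: 6.73
tool_pos: [0.5757, 0.0878, 0.1978]
ee_rot: [3.135, -0.005, -2.923]
ft_force: [0.6, 1.1, 0.4]
grip_width: 0.499
grip_force: 0.0
time_s: 7.07
tool_pos: [0.5825, 0.1936, 0.1972]
ee_rot: [3.132, -0.003, -2.567]
ft_force: [0.5, 0.6, 0.5]
grip_width: 0.501
grip_force: 0.0
time_s: 7.48
tool_pos: [0.5911, 0.2922, 0.1966]
ee_rot: [3.135, -0.005, -2.221]
ft_force: [0.1, 0.2, -0.6]
grip_width: 0.501
grip_force: 0.0
[-0.35  0.45 -0.22  1.59  0.1   1.13  1.9 ]
```

View pics/w2.png

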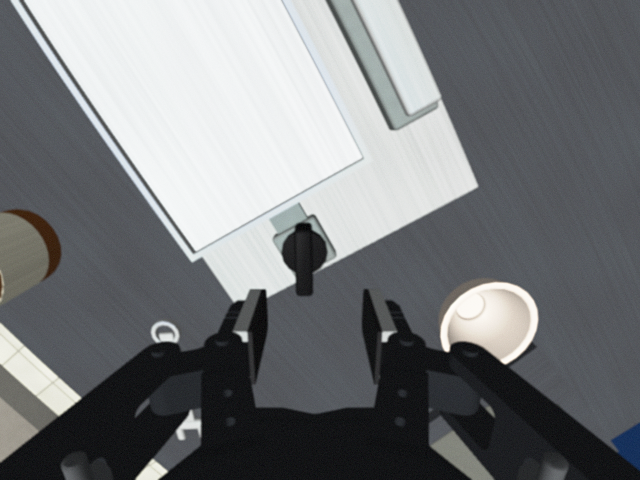

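The left wing's top is at (303,226)-(304,294), nearly aligned; the mortar is well clear.

Run:
```python
from h import *
d=load('w2.png'); P=px2w(d,[(303,226),(304,293)],.084); print(P.round(4), P.mean(0))
w=P[0]-P[1]; yaw=np.arctan2(w[1],w[0]); print(yaw)
c=P.mean(0); plan([c[0],c[1],.061],yaw)
```

```text
[[0.5922 0.282  0.084 ]
 [0.6256 0.3262 0.084 ]] [0.60891944 0.30407188 0.084     ]
-2.2170220965354632
from [0.5918 0.2895 0.1965] yaw -2.224 n 1
[-0.076, -0.018, 0.451] [0.011, -0.012, -0.013]
```

```bash
python3 -m pendant '[-0.076,-0.018,0.1,0.011,-0.012,-0.013,0.5,-0.076,-0.018,0.2,0.011,-0.012,-0.013,0.5,-0.076,-0.018,0.3,0.011,-0.012,-0.013,0.5,-0.076,-0.018,0.4,0.011,-0.012,-0.013,0.5,-0.076,-0.018,0.45,0.011,-0.012,-0.013,0.5,-0.076,-0.018,0.45,0.011,-0.012,-0.013,0.5,-0.076,-0.018,0.45,0.011,-0.012,-0.013,1,-0.076,-0.018,0.45,0.011,-0.012,-0.013,1,-0.076,-0.018,0.45,0.011,-0.012,-0.013,1,-0.076,-0.018,0.45,0.011,-0.012,-0.013,1,-0.076,-0.018,0.45,0.011,-0.012,-0.013,1,-0.076,-0.018,0.45,0.011,-0.012,-0.013,1]'
python3 -m pendant '[0,0,0,0,0,0.2,1,0,0,0,0,0,0.4,1,0,0,0,0,0,0.6,1,0,0,0,0,0,0.8,1,0,0,0,0,0,1,1,0,0,0,0,0,1,1]'
python3 -m pendant '[0,0,0,0,0,0.2,1,0,0,0,0,0,0.4,1,0,0,0,0,0,0.6,1,0,0,0,0,0,0.8,1,0,0,0,0,0,1,1,0,0,0,0,0,1.0,1,0,0,0,0,0,1.0,1]'
python3 -c "
from h import *
o=get_obs();print(np.round(o['joints'],2),o['ft_torque'])"
```

```text
time_s: 8.53
tool_pos: [0.6108, 0.3058, 0.0647]
ee_rot: [-3.139, 0.005, -2.216]
ft_force: [1.8, -2.4, 6.7]
grip_width: 0.15
grip_force: 45.0
time_s: 9.03
tool_pos: [0.6102, 0.3066, 0.0646]
ee_rot: [3.14, 0.005, -2.742]
ft_force: [0.8, -1.7, 6.8]
grip_width: 0.153
grip_force: 45.1
time_s: 9.62
tool_pos: [0.61, 0.3077, 0.0647]
ee_rot: [3.136, 0.004, 3.021]
ft_force: [0.2, -0.7, 5.5]
grip_width: 0.149
grip_force: 45.1
[-0.55  0.61  0.03  1.63 -0.03  0.89  0.94] [-0.22620719 -0.20514676 -0.08685426]
```

```bash
python3 -m pendant '[0,0,0,0,0,0,0.5,0,0,0,0,0,0,0.5,0,0,0,0,0,0,0.5,0,0,0,0,0,0,0.5,0,0,-0.1,0,0,0,0.5,0,0,-0.3,0,0,0,0.5,0,0,-0.45,0,0,0,0.5,0,0,-0.45,0,0,0,0.5]'
python3 - <<'E'
from h import *
plan([.4524,.1576,.16],2.998)
E
```

```text
time_s: 10.28
tool_pos: [0.6102, 0.3069, 0.2023]
ee_rot: [3.135, 0.005, 3.021]
ft_force: [0.9, 0.3, 1.4]
grip_width: 0.502
grip_force: 0.0
from [0.6102 0.3069 0.2023] yaw 3.021 n 1
[0.463, -0.558, 0.135] [0.012, 0.01, 0.044]
```

```bash
python3 -m pendant '[0.463,-0.558,0.1,0.012,0.01,0.044,1,0.463,-0.558,0.1,0.012,0.01,0.044,1,0.463,-0.558,0.1,0.012,0.01,0.044,1,0.463,-0.558,0.1,0.012,0.01,0.044,1,0.463,-0.558,0.1,0.012,0.01,0.044,1,0.463,-0.558,0.1,0.012,0.01,0.044,1,0.463,-0.558,0.135,0.012,0.01,0.044,1,0.463,-0.558,0.135,0.012,0.01,0.044,1]'
python3 - <<'E'
from h import *
snap('wrist','w3.png'); snap('top','top3.png');snap('side','side3.png')
print(pose()[0],pose()[1].as_euler('xyz'))
a=cv2.imread('pics/top3.png')[160:290,160:345]; b=cv2.imread('pics/side3.png')[160:300,220:380]
b=cv2.resize(b,None,fx=4.2,fy=4.2,interpolation=cv2.INTER_CUBIC); cv2.imwrite('pics/c3.png',b)
E
```

```text
time_s: 10.95
tool_pos: [0.4486, 0.1555, 0.1545]
ee_rot: [-3.136, -0.008, 2.997]
ft_force: [-1.5, 0.2, 0.2]
grip_width: -0.002
grip_force: 0.0
[0.45140479 0.15773074 0.15641531] [-3.13820399 -0.00445874  2.99941462]
```

View pics/w3.png

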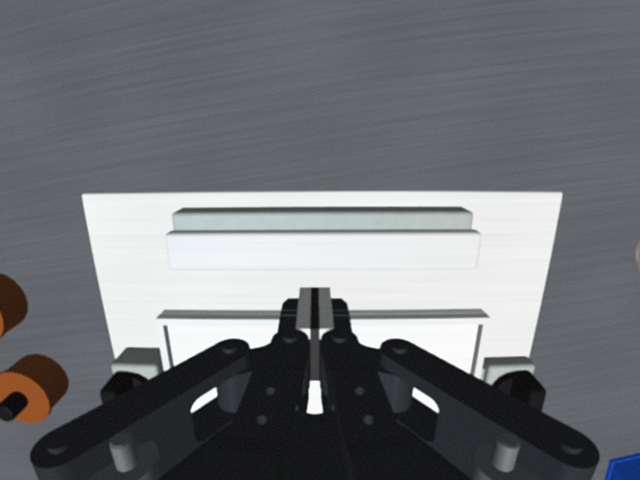

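View pics/c3.png

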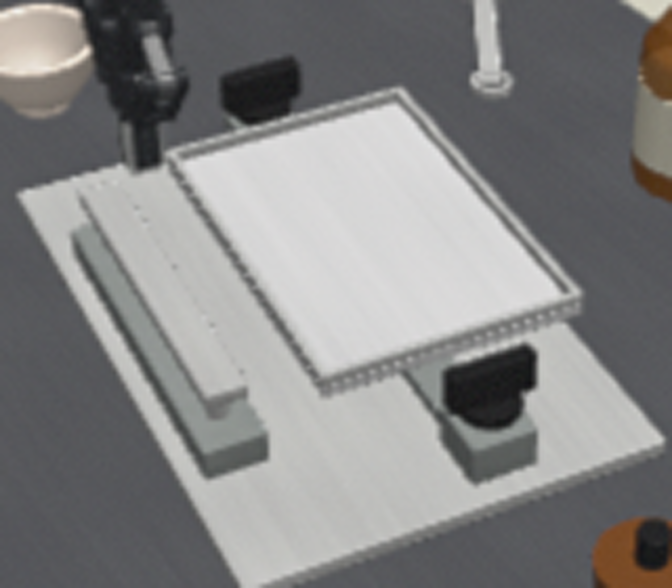

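Run:
```python
from fit import *
s=load('side3.png'); w=load('w3.png')
ps=np.array([(167,155),(402,90),(580,294),(323,382)])/4.2+[220,160]
fit([(s,ps,C)],(.588,.138,.062,-.143,0,0))
pw=np.array([(489,315),(158,315)])
fit([(s,ps,C),(w,pw,C[[0,3]])],(.588,.138,.062,-.143,0,0))
B=px2w(w,[(166,232),(480,232),(477,268),(170,268)],.07); print(B.round(4),B.mean(0)); v=B[1]-B[0]; print(np.linalg.norm(v),np.arctan2(-v[0],v[1]))
b0=px2w(w,[(82,193),(562,192)],.012); print(b0.round(4)); 
yaw=-.14; u=np.array([np.cos(yaw),np.sin(yaw)]); print('bar expected',np.array([.588,.138])-.137*u)
```

```text
xyz [0.5885 0.1354 0.0617] yaw -0.144 fore -0.012 side -0.012 res [-0.2  0.1 -0.1 -0.2  0.8  0.2 -0.5 -0.2 -0.1]
xyz [0.5889 0.1413 0.0589] yaw -0.146 fore -0.027 side -0.003 res [-1.  -0.1 -1.1 -1.1 -0.6 -0.2 -1.7  0.  -0.7  0.7 -0.   0.4 -1.6]
[[0.4226 0.0567 0.07  ]
 [0.4533 0.2684 0.07  ]
 [0.4795 0.2661 0.07  ]
 [0.4486 0.0524 0.07  ]] [0.45100752 0.16089991 0.07      ]
0.21397058400456 -0.1438069323135477
[[ 0.3911 -0.0355  0.012 ]
 [ 0.4485  0.366   0.012 ]]
bar expected [0.45234041 0.15711741]
```

Run:
```python
from fit import *
s=load('side3.png')
ps=np.array([(20,195),(664,440),(245,588)])/4.2+[220,160]
Bp=np.array([[-.17,.205,-.05],[.10,-.205,-.05],[-.17,-.205,-.05]])
fit([(s,ps,Bp)],(.588,.138,.062,-.143,0,0))
a=np.array([(167,155),(402,90),(580,294),(323,382)])/4.2+[220,160]
fit([(s,a,C)],(.588,.138,.062,-.143,0,0))
b=a.copy(); b[:,1]+=.5*np.array([1,-1,1,-1]); fit([(s,b,C)],(.588,.138,.062,-.143,0,0))
```

```text
xyz [0.5908 0.1381 0.0613] yaw -0.146 fore -0.001 side -0.011 res [-0.4 -0.2  1.  -0.3 -0.7  0.1 -0.4]
xyz [0.5885 0.1354 0.0617] yaw -0.144 fore -0.012 side -0.012 res [-0.2  0.1 -0.1 -0.2  0.8  0.2 -0.5 -0.2 -0.1]
xyz [0.5885 0.1355 0.0617] yaw -0.145 fore -0.012 side -0.012 res [-0.1 -0.4 -0.1  0.3  0.8 -0.3 -0.5  0.3 -0.2]
```

Plate corners agree with level: the flat base fitted from the same picture shows the same -0.011 side bias. The bar's middle is at about (0.4515, 0.159), so I'll press it now.

```bash
python3 -m pendant '[0,-0.003,0.1,0,0,0,1,0,-0.003,0.2,0,0,0,1,0,-0.003,0.265,0,0,0,1,0,-0.003,0.265,0,0,0,1]'
python3 -m pendant '[0,0,0.01,0,0,0,1,0,0,0.02,0,0,0,1,0,0,0.03,0,0,0,1,0,0,0.035,0,0,0,1,0,0,0.04,0,0,0,1,0,0,0.045,0,0,0,1,0,0,0.05,0,0,0,1,0,0,0.055,0,0,0,1,0,0,0.06,0,0,0,1,0,0,0.063,0,0,0,1,0,0,0.063,0,0,0,1]'
```

```text
time_s: 11.43
tool_pos: [0.4472, 0.155, 0.073]
ee_rot: [-3.133, -0.012, 3.0]
ft_force: [-0.3, -0.7, -0.4]
grip_width: -0.001
grip_force: 0.0
time_s: 12.35
tool_pos: [0.4496, 0.155, 0.0576]
ee_rot: [-3.137, -0.005, 2.998]
ft_force: [1.8, 0.2, 2.9]
grip_width: -0.003
grip_force: 1.7
```

```bash
python3 -m pendant '[0,0,0.004,0,0,0,1,0,0,0.008,0,0,0,1,0,0,0.008,0,0,0,1]'
python3 -m pendant '[0,0,0.004,0,0,0,1,0,0,0.008,0,0,0,1,0,0,0.008,0,0,0,1]'
python3 -m pendant '[0,0,0.004,0,0,0,1,0,0,0.008,0,0,0,1,0,0,0.008,0,0,0,1]'
```

```text
time_s: 12.6
tool_pos: [0.4496, 0.155, 0.0559]
ee_rot: [-3.137, -0.006, 2.998]
ft_force: [-0.3, 0.4, 9.4]
grip_width: -0.001
grip_force: 4.6
time_s: 12.85
tool_pos: [0.4497, 0.155, 0.0557]
ee_rot: [-3.137, -0.007, 2.997]
ft_force: [-5.2, -1.4, 25.2]
grip_width: -0.0
grip_force: 12.8
time_s: 13.1
tool_pos: [0.4498, 0.1549, 0.0554]
ee_rot: [-3.136, -0.008, 2.997]
ft_force: [-10.3, -3.9, 41.6]
grip_width: -0.0
grip_force: 20.9
```

Bar home (TCP z stopped at 0.0557 as force rose). Retreating and going over to the dishes.

```bash
python3 -m pendant '[0,0,-0.03,0,0,0,1,0,0,-0.1,0,0,0,1,0,0,-0.3,0,0,0,1,0,0,-0.5,0,0,0,1,0,0,-0.5,0,0,0,1]'
python3 - <<'E'
from h import *
plan([.54,-.31,.22],1.43)
E
```

```text
time_s: 13.52
tool_pos: [0.4475, 0.1538, 0.2004]
ee_rot: [-3.133, -0.011, 2.998]
ft_force: [0.5, 0.8, -0.4]
grip_width: 0.0
grip_force: 0.0
from [0.4475 0.1538 0.2004] yaw 2.998 n 4
[-0.132, -0.372, -0.015] [-0.02, -0.018, 0.749]
[-0.264, -0.293, -0.016] [-0.0, -0.0, 0.748]
[-0.356, -0.17, -0.016] [0.0, -0.0, 0.748]
[-0.394, -0.021, -0.016] [0.0, -0.0, 0.748]
```

```bash
python3 -m pendant '[-0.132,-0.372,-0.015,-0.02,-0.018,0.749,0.5,-0.132,-0.372,-0.015,-0.02,-0.018,0.749,0.5,-0.132,-0.372,-0.015,-0.02,-0.018,0.749,0.5,-0.132,-0.372,-0.015,-0.02,-0.018,0.749,0.5]'
python3 -m pendant '[-0.264,-0.293,-0.016,0,0,0.748,0.5,-0.264,-0.293,-0.016,0,0,0.748,0.5,-0.264,-0.293,-0.016,0,0,0.748,0.5,-0.264,-0.293,-0.016,0,0,0.748,0.5]'
python3 -m pendant '[-0.356,-0.17,-0.016,0,0,0.748,0.5,-0.356,-0.17,-0.016,0,0,0.748,0.5,-0.356,-0.17,-0.016,0,0,0.748,0.5,-0.356,-0.17,-0.016,0,0,0.748,0.5]'
python3 -m pendant '[-0.394,-0.021,-0.016,0,0,0.748,0.5,-0.394,-0.021,-0.016,0,0,0.748,0.5,-0.394,-0.021,-0.016,0,0,0.748,0.5,-0.394,-0.021,-0.016,0,0,0.748,0.5,-0.394,-0.021,-0.016,0,0,0.748,0.5]'
python3 - <<'E'
from h import *
snap('wrist','w4.png')
E
```

```text
time_s: 13.85
tool_pos: [0.4719, 0.0296, 0.2041]
ee_rot: [-3.141, 0.003, 2.589]
ft_force: [-0.7, -0.6, -0.9]
grip_width: 0.497
grip_force: 0.0
time_s: 14.18
tool_pos: [0.4946, -0.086, 0.2086]
ee_rot: [3.141, 0.003, 2.198]
ft_force: [-0.1, -1.3, 0.7]
grip_width: 0.5
grip_force: 0.0
time_s: 14.52
tool_pos: [0.5172, -0.2018, 0.2134]
ee_rot: [3.14, 0.003, 1.807]
ft_force: [-0.6, -1.3, -0.1]
grip_width: 0.5
grip_force: 0.0
time_s: 14.93
tool_pos: [0.5404, -0.3107, 0.2169]
ee_rot: [-3.141, -0.004, 1.426]
ft_force: [-0.6, 0.2, 0.1]
grip_width: 0.495
grip_force: 0.0
```

View pics/w4.png

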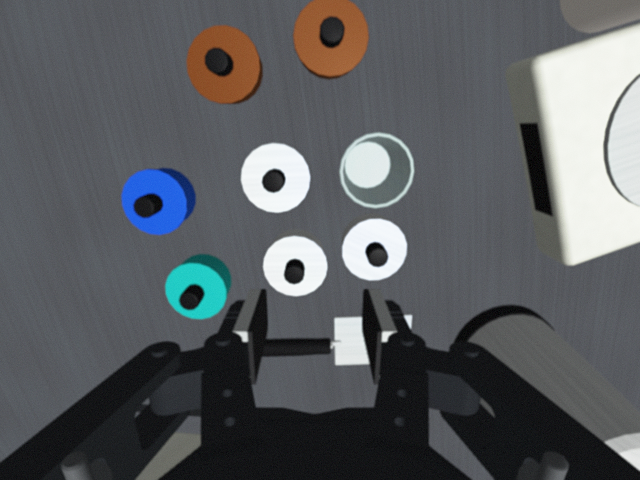

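Lid centres: D2 (276,178), D3 (295,266), D1 (374,249); beaker (377,168).

```bash
cat > dish.py <<'E'
from h import *
def lids(name):
    """white lid centres by contour; prints world xy"""
    d=load(name); im=d['pixels'].astype(int); m=((im.min(2)>175)&(np.ptp(im,axis=2)<30)).astype(np.uint8)
    m=cv2.morphologyEx(m,cv2.MORPH_CLOSE,np.ones((19,19)))
    for c in cv2.findContours(m,0,2)[0]:
        if 600<cv2.contourArea(c)<9000:
            (x,y),(a,b),_=cv2.fitEllipse(c); print((round(x),round(y)),round(a),round(b),px2w(d,[(x,y)],.035)[0].round(4))
E
python3 - <<'E'
from dish import *
lids('w4.png'); d=load('w4.png'); print(px2w(d,[(276,178),(295,266),(374,249)],.035).round(4), px2w(d,[(273,181),(294,271),(377,254)],.047).round(4))
print('local slots'); 
yaw=-.143; c=np.array([.5885,.1375]); Rm=np.array([[np.cos(yaw),-np.sin(yaw)],[np.sin(yaw),np.cos(yaw)]])
for y in(-.072,0,.072): print((c+Rm@[0,y]).round(4))
E
```

```text
(358, 341) 49 57 [ 0.5657 -0.4544  0.035 ]
(275, 177) 67 69 [ 0.5088 -0.271   0.035 ]
[[ 0.5096 -0.2717  0.035 ]
 [ 0.513  -0.3598  0.035 ]
 [ 0.5922 -0.3534  0.035 ]] [[ 0.508  -0.2725  0.047 ]
 [ 0.5126 -0.3602  0.047 ]
 [ 0.593  -0.3545  0.047 ]]
local slots
[0.5782 0.0662]
[0.5885 0.1375]
[0.5988 0.2088]
```

Run:
```python
from h import *
plan([.509,-.2722,.037],1.428)
```

```text
from [ 0.5413 -0.3081  0.2168] yaw 1.431 n 1
[0.1, -0.123, 0.6] [0.0, -0.011, 0.005]
```

```bash
python3 -m pendant '[0.1,-0.123,0.1,0,-0.01,0,0.5,0.1,-0.123,0.25,0,-0.01,0,0.5,0.1,-0.123,0.4,0,-0.01,0,0.5,0.1,-0.123,0.48,0,-0.01,0,0.5,0.1,-0.123,0.54,0,-0.01,0,0.5,0.1,-0.123,0.58,0,-0.01,0,0.5,0.1,-0.123,0.597,0,-0.01,0,0.5,0.1,-0.123,0.597,0,-0.01,0,0.5,0.1,-0.123,0.597,0,-0.01,0,1,0.1,-0.123,0.597,0,-0.01,0,1,0.1,-0.123,0.597,0,-0.01,0,1,0.1,-0.123,0.597,0,-0.01,0,1,0.1,-0.123,0.597,0,-0.01,0,1]' 60
python3 -m pendant '[0,0,-0.05,0,0,0,1,0,0,-0.15,0,0,0,1,0,0,-0.28,0,0,0,1,0,0,-0.41,0,0,0,1,0,0,-0.47,0,0,0,1,0,0,-0.47,0,0,0,1]'
python3 - <<'E'
from h import *
plan([.5988,.2088,.175],1.428)
E
```

```text
time_s: 16.07
tool_pos: [0.5135, -0.2739, 0.0417]
ee_rot: [3.133, 0.002, 1.431]
ft_force: [-0.6, 1.5, 6.6]
grip_width: 0.207
grip_force: 59.1
time_s: 16.57
tool_pos: [0.5148, -0.2754, 0.1866]
ee_rot: [3.124, 0.003, 1.43]
ft_force: [0.6, 0.0, -1.6]
grip_width: 0.202
grip_force: 58.8
from [ 0.5148 -0.2754  0.1866] yaw 1.430 n 2
[0.819, 0.025, 0.017] [0.033, 0.007, 0.002]
[0.819, 0.025, 0.019] [0.0, -0.0, 0.002]
```

```bash
python3 -m pendant '[0.12,0.004,0,0.033,0,0,1,0.24,0.01,0,0.033,0,0,1,0.36,0.01,0,0.033,0,0,1,0.48,0.015,0,0.033,0,0,1,0.6,0.02,0,0.033,0,0,1,0.72,0.025,0.01,0.033,0,0,1,0.819,0.025,0.017,0.033,0,0,1,0.819,0.025,0.017,0.033,0,0,1]'
python3 -m pendant '[0.12,0.004,0,0,0,0,1,0.24,0.01,0,0,0,0,1,0.36,0.01,0,0,0,0,1,0.48,0.015,0,0,0,0,1,0.6,0.02,0,0,0,0,1,0.72,0.025,0.01,0,0,0,1,0.819,0.025,0.017,0,0,0,1,0.819,0.025,0.017,0,0,0,1,0.819,0.025,0.017,0,0,0,1]'
python3 - <<'E'
from h import *
plan([.5988,.2088,.110],1.428)
E
```

```text
time_s: 17.23
tool_pos: [0.5524, -0.0201, 0.1727]
ee_rot: [-3.126, -0.004, 1.444]
ft_force: [-0.2, 0.7, -2.1]
grip_width: 0.202
grip_force: 58.8
time_s: 17.98
tool_pos: [0.5926, 0.2149, 0.1673]
ee_rot: [-3.126, 0.002, 1.437]
ft_force: [-0.2, -0.6, -1.0]
grip_width: 0.202
grip_force: 58.9
from [0.5926 0.2149 0.1673] yaw 1.437 n 1
[-0.017, 0.026, 0.191] [-0.029, 0.004, 0.018]
```

```bash
python3 -m pendant '[-0.017,0.026,0.05,-0.029,0.004,0.018,1,-0.017,0.026,0.1,-0.029,0.004,0.018,1,-0.017,0.026,0.15,-0.029,0.004,0.018,1,-0.017,0.026,0.19,-0.029,0.004,0.018,1,-0.017,0.026,0.19,-0.029,0.004,0.018,1]'
python3 -m pendant '[0,0,0.007,0,0,0,1,0,0,0.014,0,0,0,1,0,0,0.021,0,0,0,1,0,0,0.021,0,0,0,1]'
```

```text
time_s: 18.4
tool_pos: [0.5979, 0.2021, 0.1086]
ee_rot: [-3.138, 0.004, 1.419]
ft_force: [0.1, -0.1, -2.7]
grip_width: 0.204
grip_force: 58.9
time_s: 18.73
tool_pos: [0.6014, 0.2054, 0.107]
ee_rot: [3.137, -0.001, 1.421]
ft_force: [0.2, -0.1, -1.8]
grip_width: 0.203
grip_force: 58.9
```

```bash
python3 -m pendant '[0,0,0.005,0,0,0,1,0,0,0.01,0,0,0,1,0,0,0.01,0,0,0,1]'
python3 -c "
from h import *
print([get_obs()['tool_pos'].round(4) if hasattr(get_obs()['tool_pos'],'round') else get_obs()['tool_pos']],get_obs()['ft_force'])"
python3 -m pendant '[0,0,0.005,0,0,0,1,0,0,0.007,0,0,0,1,0,0,0.007,0,0,0,1]'
```

```text
time_s: 18.98
tool_pos: [0.6013, 0.2057, 0.1038]
ee_rot: [3.137, -0.001, 1.422]
ft_force: [0.7, 0.8, -2.3]
grip_width: 0.205
grip_force: 59.0
[array([0.6013, 0.2057, 0.1038])] [ 0.66077868  0.76821365 -2.27558614]
time_s: 19.23
tool_pos: [0.6014, 0.2059, 0.1036]
ee_rot: [3.138, -0.002, 1.422]
ft_force: [-3.7, -0.7, 7.1]
grip_width: 0.204
grip_force: 60.0
```

Contact at z 0.1036, as predicted. Release and rise.

```bash
python3 -m pendant '[0,0,0,0,0,0,0.5,0,0,0,0,0,0,0.5,0,0,0,0,0,0,0.5,0,0,0,0,0,0,0.5,0,0,-0.05,0,0,0,0.5,0,0,-0.15,0,0,0,0.5,0,0,-0.28,0,0,0,0.5,0,0,-0.35,0,0,0,0.5,0,0,-0.35,0,0,0,0.5]'
python3 - <<'E'
from h import *
plan([.535,-.345,.215],1.428)
E
```

```text
time_s: 19.98
tool_pos: [0.605, 0.2064, 0.2133]
ee_rot: [3.127, -0.007, 1.421]
ft_force: [1.2, -0.3, 0.8]
grip_width: 0.499
grip_force: 0.0
from [0.605  0.2064 0.2133] yaw 1.421 n 2
[-0.926, 0.022, -0.009] [0.027, -0.014, -0.007]
[-0.926, 0.018, -0.003] [0.0, 0.0, -0.007]
```

```bash
python3 -m pendant '[-0.926,0.022,0,0.027,-0.014,0,0.5,-0.926,0.022,0,0.027,-0.014,0,0.5,-0.926,0.022,0,0.027,-0.014,0,0.5,-0.926,0.022,0,0.027,-0.014,0,0.5,-0.926,0.022,0,0.027,-0.014,0,0.5,-0.926,0.022,0,0.027,-0.014,0,0.5,-0.926,0.022,0,0.027,-0.014,0,0.5,-0.926,0.022,0,0.027,-0.014,0,0.5]'
python3 -m pendant '[-0.926,0.018,0,0,0,0,0.5,-0.926,0.018,0,0,0,0,0.5,-0.926,0.018,0,0,0,0,0.5,-0.926,0.018,0,0,0,0,0.5,-0.926,0.018,0,0,0,0,0.5,-0.926,0.018,0,0,0,0,0.5,-0.926,0.018,0,0,0,0,0.5,-0.926,0.018,0,0,0,0,0.5,-0.926,0.018,0,0,0,0,0.5]'
python3 - <<'E'
from dish import *
snap('wrist','w5.png'); snap('top','top5.png'); lids('w5.png')
E
```

```text
time_s: 20.65
tool_pos: [0.5634, -0.081, 0.206]
ee_rot: [-3.131, 0.012, 1.408]
ft_force: [-0.3, -1.6, 0.3]
grip_width: 0.498
grip_force: 0.0
time_s: 21.4
tool_pos: [0.5281, -0.3485, 0.2073]
ee_rot: [-3.13, 0.007, 1.416]
ft_force: [0.3, 1.2, -0.4]
grip_width: 0.499
grip_force: 0.0
(588, 436) 29 44 [ 0.8178 -0.677   0.035 ]
(385, 314) 57 89 [ 0.5793 -0.4611  0.035 ]
```

View pics/w5.png

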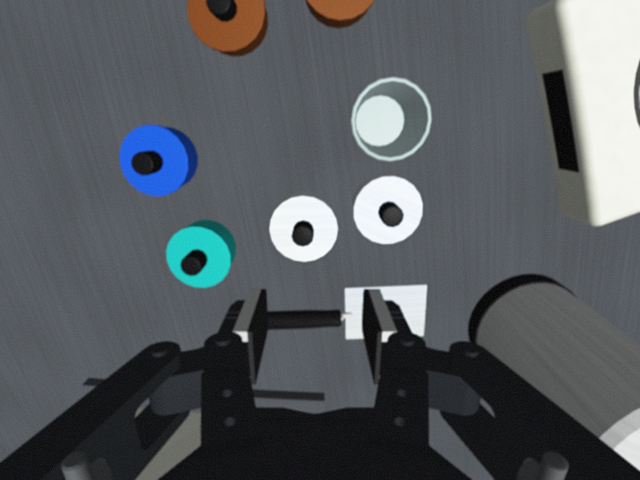

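D3 is at (304,229) and D1 at (388,210), both undisturbed.

Run:
```python
from dish import *
d=load('w5.png'); P=px2w(d,[(304,229),(388,210)],.035); print(P.round(4))
plan([*P[0,:2],.038],1.428)
```

```text
[[ 0.5136 -0.3603  0.035 ]
 [ 0.5925 -0.354   0.035 ]]
from [ 0.5304 -0.344   0.207 ] yaw 1.423 n 1
[-0.059, -0.041, 0.564] [-0.022, 0.009, -0.01]
```

```bash
python3 -m pendant '[-0.059,-0.041,0.1,-0.022,0.009,-0.01,0.5,-0.059,-0.041,0.22,-0.022,0.009,-0.01,0.5,-0.059,-0.041,0.34,-0.022,0.009,-0.01,0.5,-0.059,-0.041,0.44,-0.022,0.009,-0.01,0.5,-0.059,-0.041,0.52,-0.022,0.009,-0.01,0.5,-0.059,-0.041,0.55,-0.022,0.009,-0.01,0.5,-0.059,-0.041,0.563,-0.022,0.009,-0.01,0.5,-0.059,-0.041,0.563,-0.022,0.009,-0.01,0.5,-0.059,-0.041,0.563,-0.022,0.009,-0.01,1,-0.059,-0.041,0.563,-0.022,0.009,-0.01,1,-0.059,-0.041,0.563,-0.022,0.009,-0.01,1,-0.059,-0.041,0.563,-0.022,0.009,-0.01,1,-0.059,-0.041,0.563,-0.022,0.009,-0.01,1]' 60
python3 -m pendant '[0,0,-0.05,0,0,0,1,0,0,-0.15,0,0,0,1,0,0,-0.28,0,0,0,1,0,0,-0.41,0,0,0,1,0,0,-0.47,0,0,0,1,0,0,-0.47,0,0,0,1]'
python3 - <<'E'
from h import *
plan([.5885,.1375,.18],1.428)
E
```

```text
time_s: 22.58
tool_pos: [0.5147, -0.3631, 0.0416]
ee_rot: [3.137, 0.002, 1.427]
ft_force: [-1.2, 1.3, 6.6]
grip_width: 0.204
grip_force: 58.9
time_s: 23.08
tool_pos: [0.516, -0.3653, 0.1875]
ee_rot: [3.129, 0.006, 1.426]
ft_force: [0.5, -1.2, -1.6]
grip_width: 0.199
grip_force: 59.0
from [ 0.516  -0.3653  0.1875] yaw 1.426 n 2
[0.847, -0.002, 0.007] [0.024, 0.012, -0.002]
[0.847, -0.001, 0.012] [-0.0, 0.0, -0.002]
```

```bash
python3 -m pendant '[0.12,0,0,0.024,0.012,0,1,0.24,0,0,0.024,0.012,0,1,0.36,0,0,0.024,0.012,0,1,0.48,0,0,0.024,0.012,0,1,0.6,0,0,0.024,0.012,0,1,0.72,0,0,0.024,0.012,0,1,0.847,0,0,0.024,0.012,0,1,0.847,0,0,0.024,0.012,0,1]'
python3 -m pendant '[0.12,0,0,0,0,0,1,0.24,0,0,0,0,0,1,0.36,0,0,0,0,0,1,0.48,0,0,0,0,0,1,0.6,0,0,0,0,0,1,0.72,0,0,0,0,0,1,0.82,0,0,0,0,0,1,0.847,0,0,0,0,0,1,0.847,0,0,0,0,0,1,0.847,0,0,0,0,0,1]'
python3 - <<'E'
from h import *
plan([.5885,.1355,.110],1.428)
E
```

```text
time_s: 23.75
tool_pos: [0.5501, -0.0982, 0.178]
ee_rot: [-3.126, -0.012, 1.441]
ft_force: [0.8, 1.9, -1.8]
grip_width: 0.202
grip_force: 58.9
time_s: 24.58
tool_pos: [0.585, 0.1398, 0.1798]
ee_rot: [-3.128, -0.002, 1.427]
ft_force: [0.5, -1.4, -1.9]
grip_width: 0.204
grip_force: 58.9
from [0.585  0.1398 0.1798] yaw 1.427 n 1
[-0.013, 0.017, 0.233] [-0.026, -0.004, -0.001]
```

```bash
python3 -m pendant '[-0.013,0.017,0.06,-0.026,0,0,1,-0.013,0.017,0.12,-0.026,0,0,1,-0.013,0.017,0.18,-0.026,0,0,1,-0.013,0.017,0.22,-0.026,0,0,1,-0.013,0.017,0.233,-0.026,0,0,1,-0.013,0.017,0.233,-0.026,0,0,1,-0.013,0.017,0.233,-0.026,0,0,1]'
python3 -m pendant '[0,0,0.006,0,0,0,1,0,0,0.012,0,0,0,1,0,0,0.012,0,0,0,1]'
```

```text
time_s: 25.17
tool_pos: [0.5902, 0.1355, 0.1115]
ee_rot: [3.139, -0.004, 1.425]
ft_force: [0.0, 0.6, -1.5]
grip_width: 0.206
grip_force: 59.0
time_s: 25.42
tool_pos: [0.5902, 0.1369, 0.1081]
ee_rot: [3.139, -0.005, 1.427]
ft_force: [-0.3, -1.2, -2.0]
grip_width: 0.203
grip_force: 59.0
```

```bash
python3 -m pendant '[0,0,0.005,0,0,0,1,0,0,0.01,0,0,0,1,0,0,0.013,0,0,0,1,0,0,0.013,0,0,0,1]'
python3 -m pendant '[0,0,0.004,0,0,0,1,0,0,0.007,0,0,0,1,0,0,0.007,0,0,0,1]'
```

```text
time_s: 25.75
tool_pos: [0.5898, 0.137, 0.1037]
ee_rot: [3.14, -0.005, 1.427]
ft_force: [-0.5, -0.1, -0.6]
grip_width: 0.202
grip_force: 59.3
time_s: 26.0
tool_pos: [0.5899, 0.1373, 0.1035]
ee_rot: [3.14, -0.006, 1.427]
ft_force: [-2.9, -0.7, 8.6]
grip_width: 0.2
grip_force: 60.3
```

```bash
python3 -m pendant '[0,0,0,0,0,0,0.5,0,0,0,0,0,0,0.5,0,0,0,0,0,0,0.5,0,0,0,0,0,0,0.5,0,0,-0.05,0,0,0,0.5,0,0,-0.15,0,0,0,0.5,0,0,-0.28,0,0,0,0.5,0,0,-0.35,0,0,0,0.5,0,0,-0.35,0,0,0,0.5]'
python3 - <<'E'
from h import *
plan([.575,-.32,.215],1.428)
E
```

```text
time_s: 26.75
tool_pos: [0.594, 0.1369, 0.2129]
ee_rot: [3.129, -0.01, 1.426]
ft_force: [1.3, 1.1, 0.7]
grip_width: 0.502
grip_force: 0.0
from [0.594  0.1369 0.2129] yaw 1.426 n 2
[-0.758, 0.079, -0.01] [0.024, -0.019, -0.002]
[-0.758, 0.078, -0.003] [-0.0, 0.0, -0.002]
```

```bash
python3 -m pendant '[-0.758,0.079,0,0.024,-0.019,0,0.5,-0.758,0.079,0,0.024,-0.019,0,0.5,-0.758,0.079,0,0.024,-0.019,0,0.5,-0.758,0.079,0,0.024,-0.019,0,0.5,-0.758,0.079,0,0.024,-0.019,0,0.5,-0.758,0.079,0,0.024,-0.019,0,0.5,-0.758,0.079,0,0.024,-0.019,0,0.5]'
python3 -m pendant '[-0.758,0.078,0,0,0,0,0.5,-0.758,0.078,0,0,0,0,0.5,-0.758,0.078,0,0,0,0,0.5,-0.758,0.078,0,0,0,0,0.5,-0.758,0.078,0,0,0,0,0.5,-0.758,0.078,0,0,0,0,0.5,-0.758,0.078,0,0,0,0,0.5,-0.758,0.078,0,0,0,0,0.5]'
python3 - <<'E'
from dish import *
snap('wrist','w6.png'); lids('w6.png')
E
```

```text
time_s: 27.33
tool_pos: [0.5783, -0.1016, 0.2052]
ee_rot: [-3.131, 0.01, 1.414]
ft_force: [0.6, -0.9, -0.0]
grip_width: 0.498
grip_force: 0.0
time_s: 28.0
tool_pos: [0.5698, -0.3219, 0.2055]
ee_rot: [-3.13, 0.005, 1.423]
ft_force: [-0.6, 0.4, -0.4]
grip_width: 0.502
grip_force: 0.0
(344, 338) 56 81 [ 0.5782 -0.4546  0.035 ]
(345, 195) 74 170 [ 0.5968 -0.3071  0.035 ]
```

View pics/w6.png

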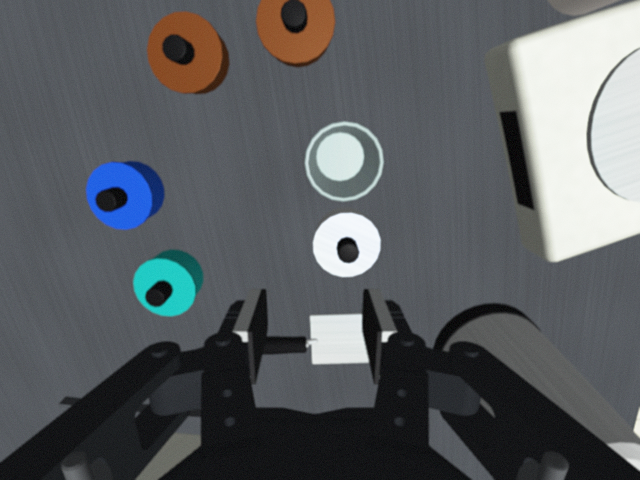

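The last dish's lid is at (347,245), and the beaker and spatula are clear of the fingers.

Run:
```python
from dish import *
d=load('w6.png'); P=px2w(d,[(347,244.5)],.035); print(P.round(4))
plan([*P[0,:2],.038],1.428)
```

```text
[[ 0.5931 -0.3537  0.035 ]]
from [ 0.5709 -0.3194  0.2054] yaw 1.427 n 1
[-0.1, 0.096, 0.557] [-0.023, 0.007, -0.002]
```

```bash
python3 -m pendant '[-0.1,0.096,0.1,-0.023,0.007,0,0.5,-0.1,0.096,0.22,-0.023,0.007,0,0.5,-0.1,0.096,0.34,-0.023,0.007,0,0.5,-0.1,0.096,0.44,-0.023,0.007,0,0.5,-0.1,0.096,0.52,-0.023,0.007,0,0.5,-0.1,0.096,0.545,-0.023,0.007,0,0.5,-0.1,0.096,0.557,-0.023,0.007,0,0.5,-0.1,0.096,0.557,-0.023,0.007,0,0.5,-0.1,0.096,0.557,-0.023,0.007,0,1,-0.1,0.096,0.557,-0.023,0.007,0,1,-0.1,0.096,0.557,-0.023,0.007,0,1,-0.1,0.096,0.557,-0.023,0.007,0,1,-0.1,0.096,0.557,-0.023,0.007,0,1]' 60
python3 -m pendant '[0,0,-0.05,0,0,0,1,0,0,-0.15,0,0,0,1,0,0,-0.28,0,0,0,1,0,0,-0.41,0,0,0,1,0,0,-0.47,0,0,0,1,0,0,-0.47,0,0,0,1]'
python3 - <<'E'
from h import *
plan([.5785,.066,.18],1.428)
E
```

```text
time_s: 29.13
tool_pos: [0.5948, -0.3557, 0.0419]
ee_rot: [3.136, 0.002, 1.427]
ft_force: [-0.4, 0.9, 6.2]
grip_width: 0.206
grip_force: 59.0
time_s: 29.63
tool_pos: [0.596, -0.3579, 0.1881]
ee_rot: [3.128, 0.006, 1.426]
ft_force: [0.2, -0.5, -1.5]
grip_width: 0.206
grip_force: 58.9
from [ 0.596  -0.3579  0.1881] yaw 1.426 n 2
[0.695, -0.131, 0.007] [0.026, 0.012, -0.002]
[0.695, -0.13, 0.013] [0.0, 0.0, -0.002]
```

```bash
python3 -m pendant '[0.12,-0.02,0,0.026,0.012,0,1,0.24,-0.04,0,0.026,0.012,0,1,0.36,-0.07,0,0.026,0.012,0,1,0.48,-0.09,0,0.026,0.012,0,1,0.6,-0.11,0,0.026,0.012,0,1,0.695,-0.131,0,0.026,0.012,0,1,0.695,-0.131,0,0.026,0.012,0,1]'
python3 -m pendant '[0.12,-0.02,0,0,0,0,1,0.24,-0.04,0,0,0,0,1,0.36,-0.07,0,0,0,0,1,0.48,-0.09,0,0,0,0,1,0.6,-0.11,0,0,0,0,1,0.695,-0.13,0,0,0,0,1,0.695,-0.13,0,0,0,0,1,0.695,-0.13,0,0,0,0,1]'
python3 - <<'E'
from h import *
plan([.5785,.0655,.110],1.428)
E
```

```text
time_s: 30.22
tool_pos: [0.5832, -0.1313, 0.1773]
ee_rot: [-3.124, -0.012, 1.439]
ft_force: [0.1, 1.7, -2.4]
grip_width: 0.207
grip_force: 58.9
time_s: 30.88
tool_pos: [0.5738, 0.0725, 0.1797]
ee_rot: [-3.126, -0.004, 1.433]
ft_force: [-0.4, -0.8, -2.6]
grip_width: 0.207
grip_force: 59.0
from [0.5738 0.0725 0.1797] yaw 1.433 n 1
[-0.022, 0.022, 0.232] [-0.029, -0.008, 0.01]
```

```bash
python3 -m pendant '[-0.022,0.022,0.06,-0.029,-0.008,0.01,1,-0.022,0.022,0.12,-0.029,-0.008,0.01,1,-0.022,0.022,0.13,-0.029,-0.008,0.01,1,-0.022,0.022,0.13,-0.029,-0.008,0.01,1]'
python3 - <<'E'
from h import *
a=snap('top','top7.png')['pixels'][160:290,160:345,::-1]; b=snap('side','side7.png')['pixels'][130:310,200:460,::-1]
a=cv2.resize(a,(540,380)); b=cv2.resize(b,(540,374)); cv2.imwrite('pics/c7.png',cv2.resize(np.vstack([a[:, :],b]),(430,600)))
plan([.5785,.0655,.110],1.428)
E
```

```text
time_s: 31.22
tool_pos: [0.5782, 0.0596, 0.1399]
ee_rot: [-3.139, 0.003, 1.419]
ft_force: [0.3, -0.0, -2.2]
grip_width: 0.206
grip_force: 59.1
from [0.5805 0.0607 0.1423] yaw 1.420 n 1
[0.015, -0.009, 0.107] [0.005, 0.001, -0.016]
```

View pics/c7.png

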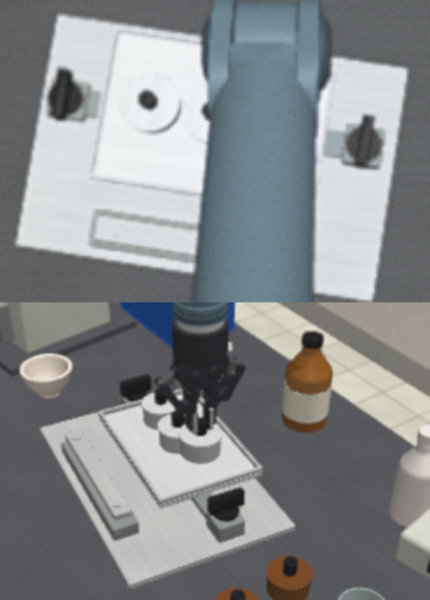

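The placed dishes at top (148,100) and (205,112) stand undisturbed, so I'll lower the last one.

```bash
python3 -m pendant '[0.009,-0.006,0.05,0,0,0,1,0.009,-0.006,0.1,0,0,0,1,0.009,-0.006,0.105,0,0,0,1,0.009,-0.006,0.105,0,0,0,1]'
python3 -m pendant '[0,0,0.006,0,0,0,1,0,0,0.012,0,0,0,1,0,0,0.018,0,0,0,1,0,0,0.018,0,0,0,1]'
```

```text
time_s: 31.65
tool_pos: [0.5789, 0.0646, 0.1106]
ee_rot: [3.14, 0.0, 1.421]
ft_force: [-0.3, -0.4, -2.2]
grip_width: 0.201
grip_force: 59.1
time_s: 31.98
tool_pos: [0.5795, 0.0648, 0.1056]
ee_rot: [3.138, -0.001, 1.421]
ft_force: [-0.1, 0.3, -2.4]
grip_width: 0.205
grip_force: 59.1
```

```bash
python3 -m pendant '[0,0,0.004,0,0,0,1,0,0,0.008,0,0,0,1,0,0,0.01,0,0,0,1,0,0,0.01,0,0,0,1]'
python3 -m pendant '[0,0,0,0,0,0,0.5,0,0,0,0,0,0,0.5,0,0,0,0,0,0,0.5,0,0,0,0,0,0,0.5,0,0,-0.05,0,0,0,0.5,0,0,-0.15,0,0,0,0.5,0,0,-0.28,0,0,0,0.5,0,0,-0.45,0,0,0,0.5,0,0,-0.6,0,0,0,0.5,0,0,-0.6,0,0,0,0.5]'
python3 - <<'E'
from h import *
plan([.45,-.2,.27],1.428)
E
```

```text
time_s: 32.32
tool_pos: [0.5797, 0.0651, 0.1039]
ee_rot: [3.139, -0.001, 1.421]
ft_force: [-3.8, 0.7, 6.0]
grip_width: 0.201
grip_force: 60.1
time_s: 33.15
tool_pos: [0.5827, 0.0648, 0.2899]
ee_rot: [3.127, -0.005, 1.421]
ft_force: [0.6, 0.1, 0.8]
grip_width: 0.5
grip_force: 0.0
from [0.5827 0.0648 0.2899] yaw 1.421 n 2
[-0.47, -0.153, 0.029] [0.028, -0.01, -0.007]
[-0.469, -0.154, 0.033] [0.0, 0.0, -0.007]
```

Move aside so the top camera sees everything.

```bash
python3 -m pendant '[-0.9,-0.3,0,0,0,0,0.5,-0.9,-0.3,0,0,0,0,0.5,-0.9,-0.3,0,0,0,0,0.5,-0.9,-0.3,0,0,0,0,0.5,-0.9,-0.3,0,0,0,0,0.5,-0.9,-0.3,0,0,0,0,0.5,-0.9,-0.3,0,0,0,0,0.5,-0.9,-0.3,0,0,0,0,0.5,-0.9,-0.3,0,0,0,0,0.5,-0.9,-0.3,0,0,0,0,0.5]'
python3 - <<'E'
from h import *
a=snap('top','top8.png')['pixels'][150:310,150:500,::-1]; b=snap('side','side8.png')['pixels'][150:310,200:400,::-1]
b=cv2.resize(b,(700,560))[:,:]; cv2.imwrite('pics/c8.png',b); cv2.imwrite('pics/c9.png',cv2.resize(a,(788,360)))
E
```

```text
time_s: 33.98
tool_pos: [0.4496, -0.1883, 0.2817]
ee_rot: [3.138, -0.001, 1.421]
ft_force: [0.1, 0.0, 0.4]
grip_width: 0.5
grip_force: 0.0
```

View pics/c8.png

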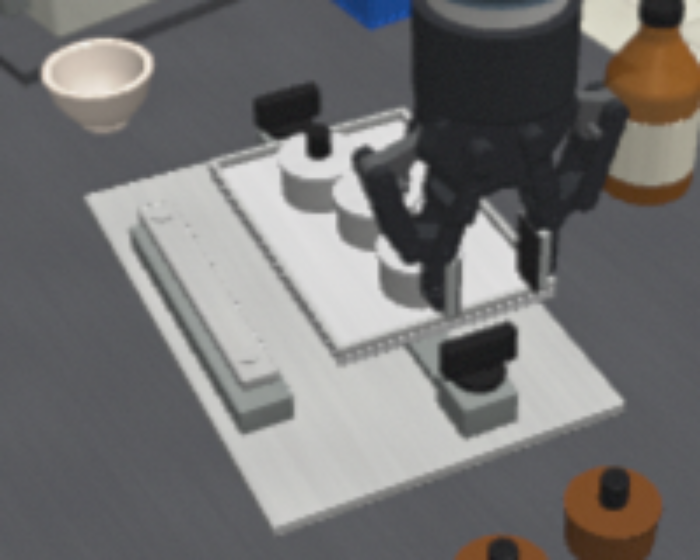

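View pics/c9.png

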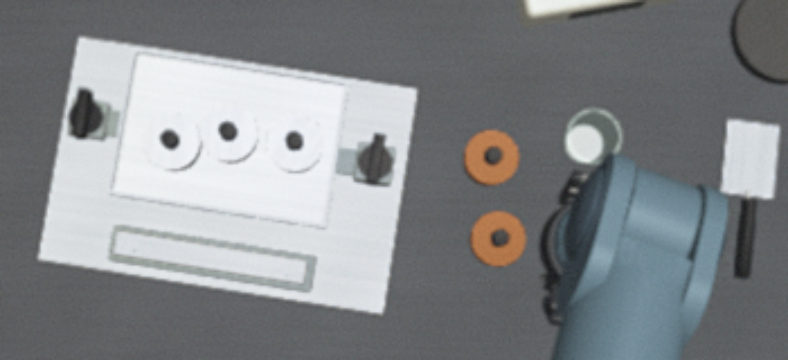

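The bar is flush and even. The dishes are at (172,140), (229,131) and (294,141); the left one has shifted toward the front, so I'll check local coordinates.

Run:
```python
from fit import *
d=load('top8.png'); f=lambda p: np.array(p)/[788/350,2.25]+150
Rm=R.from_euler('z',-.143).as_matrix()[:2,:2]
for n,p,z in(('knobtops',[(171,139),(229,131),(295,141)],.119),('lids',[(173,142),(229,136),(294,146)],.097),('corners',[(112,194),(135,54),(347,85),(327,227)],.07)):
    P=px2w(d,f(p),z)[:,:2]; print(n,((P-[.5885,.1375])@Rm).round(4).tolist())
```

```text
knobtops [[-0.0196, 0.0571], [-0.0008, -0.0036], [-0.0001, -0.0761]]
lids [[-0.0197, 0.0581], [-0.0032, -0.0018], [-0.0026, -0.0745]]
corners [[-0.0854, 0.1204], [0.0765, 0.1234], [0.0797, -0.1205], [-0.0832, -0.1243]]
```

```bash
python3 -c "
from plant import *
print(finish_job())"
```

```text
the job is handed in; nothing more can be done
None
```

I levelled the plate, pressed the lock bar home evenly, stood all three steel dishes upright inside the rim, and handed the job in. No verdict came back. The left dish was knocked a couple of centimetres on the plate, but the last picture showed it upright and within limits.

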